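# Brace the treat jar and unscrew its tight cap

### The job

At the pet-clinic reception desk, lay the loose brace bar down flat across the two blue supports of the jar stand and let go of it, so that the jar's flat side bears on it and the jar cannot spin. Then unscrew the jar's tight green cap (anticlockwise from above) until it comes free, lift it straight off and finish holding it level, just above the jar's mouth (a couple of centimetres clear): do not put it down or let go of it. Bar and jar stay in place in the stand, the jar always upright and down on its base, and the other things on the desk are left alone.

Things in the scene. Friction and masses are not known exactly. Their poses are not given: they have to be found in the camera images.
- bar: Loose brace bar, 0.25 kg, lying on the desk: light-wood board 220 mm long (y), 72 wide (x), 18 thick, black rubber on both long edges, red upright grip block in the middle of its top. Origin: centre of the underside, z up. Half a turn makes no difference.
- bar_grip (a point): Centre of the bar's red grip block, 34 mm above the bar's underside. The block is 20 mm in the bar's x by 44 mm in its y, and reaches from 18 to 50 mm above the underside. Held with the fingers closing along y, they stay clear of the jar when the bar is laid in the stand.
- stand: Fixed jar stand, pose varies: plywood base plate 10 mm thick (x -130 to 70, y -115 to 115 mm), back wall at x 54 to 66, y -60 to 60, 60 mm high, two blue supports at y -90 and 90 in front. Origin at desk height under the jar's nominal centre; +x points from the supports to the back wall, z up.
- stand_seat (a point): Midway between the two supports at seat height (45 mm over the desk): the centre of the bar's underside belongs here, its length along y; axes as the stand's, 73 mm in front of its origin. Each support is a flat seat 30 mm wide in y between cheeks 75 mm apart in x (1.5 mm play each side of the bar); the cheeks end 71 mm over the desk and flare outward.
- jar: Loose square white treat jar, 0.65 kg, blue patches on two faces, body 70 x 70 mm and 62 tall, conical shoulder to 80, standing loose on the base plate up to 15 mm off the middle in y. Origin: centre of its underside, z up, x and y square to its faces. Unbraced it spins with the cap; braced, its flat front bears on the bar after a yaw of up to 0.2 rad.
- jar_mouth (a point): Centre of the jar neck's rim, 108 mm above the jar's underside. The neck is 42 mm in diameter (52 over its lugs). A sprung grey seal in the mouth rises to 113 mm when the cap is off: the cap's lower rim must end above that.
- cap: Tight green screw cap on the jar, 60 g, 60 mm in diameter (20-sided), 22 mm high, white paw mark on top. Origin: centre of its lower rim, z up; closed, it is 92 mm above the jar's underside. Three lugs hold it under the neck's lugs against the sprung seal (18 N): turning takes about 0.5 N m.
- cap_top (a point): Centre of the cap's top face. The cap does not rise while turning; after about 50 degrees anticlockwise (seen from above) against the jar it is free and the seal pushes it up 3 mm; at about 88 degrees it meets a stop. Anywhere between, it lifts straight off (add the jar's own yaw: 70 to 80 degrees of hand turn is safe). Pulling up earlier lifts the whole jar.
- tape: Bystander: roll of tape, 90 mm in diameter, 48 mm high, origin under its centre.
- notes: Bystander: yellow sticky-note pad 75 x 75 x 12 mm, origin under its centre.
- stapler: Bystander: blue stapler 130 x 36 mm, 46 mm high, long in x, origin under its centre.
- marker: Bystander: orange marker pen 120 mm long in y, 15 mm thick, origin under its centre.
- mouse: Bystander: white computer mouse 100 x 60 x 27 mm, origin under its centre.
- spray: Bystander: clear spray bottle with white head, 70 mm in diameter, 200 mm high, origin under its centre.
Mind the look-alikes: they are no part of the job. Of the things like the cap, leave any that is black or brown; of the rest the larger one is meant.

How it is judged:
By the outcome, as a careful person would: the job done as asked, in the order asked, and still so for the second after the job is handed in, while the arm keeps its last pose, push and grip.
It also fails if it takes over 50 s, if anything falls off the work surface, if the arm or the gripper's body presses on something with over 40 N, if the wrist force passes 120 N, or if a joint passes its speed limit or range.

### The arm

A 7-joint arm with a two-finger parallel gripper is mounted at the origin on the work surface. World frame = base frame: x ahead of the robot, y to its left, z up, the work surface at z = 0. Lengths are in m, angles in degrees, forces in N, time in s.
With the tool pointing down it reaches from about 0.35 to 0.775 m from the base axis. Payload 3.1 kg.
Tool frame: the origin (TCP) lies on the centre line of the jaws, within the pads' length; the fingertips stand 17 mm ahead of it and the grasp point (between the pads) lies 2 mm behind it (robot.tip_reach is the distance from the TCP to the fingertips, in m); z points along the fingers, y is the line along which they close (so a half turn about z gives the same grasp; the last joint's range is limited). The gripper opens to 85 mm and grips with 20 to 120 N. Pads are 22 mm wide; open, the fingers measure 114 mm over their backs; the gripper's body (76 mm by 85 mm) begins 54 mm behind the grasp point. The pads swing forward as they close: fully open they stand 13 mm farther back than shut.
Start: joints at [69.001, 17.813, 0.802, 86.603, -0.252, 75.585, -1.558], TCP at [0.176, -0.521, 0.248] pointing down, gripper open.
Joint ranges: [-154.91, 154.91], [-16.99, 109.72], [-72.82, 74.43], [7.12, 147.25], [-82.49, 262.49], [11.32, 116.49], [-174.64, 174.64]. Speed limits (degrees/s): [159.86, 159.86, 180, 180, 180, 180, 180].

### API

Orientations are given as [roll, pitch, yaw] about the fixed x, y, z axes, in that order (R = Rz(yaw) Ry(pitch) Rx(roll)).
In Python, from station import robot, fingers, vision, workorder, recognise gives the robot as it stands. Calls block until the motion is done:
- robot.move_to(position, orientation): joint-space move of the TCP to a pose.
- robot.line_to(position, orientation=None, velocity=0.15, f_stop=None): straight line of the TCP; orientation=None keeps the orientation; velocity is the mean speed in m/s. With f_stop (N) it stops when the force on the tool has changed by that much, and returns True; else False.
- robot.move_j(angles): joint-space move.
- fingers.gripper_to(opening, force=None): opening from 0.0 (shut) to 1.0 (fully open); force is the grip in N (None keeps the last); returns when the fingers have stopped.
- robot.pause(seconds).
- robot.inverse_kinematics(position, orientation): joint angles nearest the present ones, or None.
- vision.grab_frame(name): name is "scene" or "top"; returns the picture (420x560x3 uint8, red, green, blue); there is no depth.
- vision.calibration(name): a dict with "mtx" (3x3 intrinsics, pixels), "extrinsics" (4x4, takes a point from world to camera coordinates). Camera axes: x right, y up, looking along -z (the intrinsics and any distortion apply to the point x, -y, -z); pixel columns grow to the right and rows downward; lengths in m; the calibration is good to about 2 mm. A picture is of the moment at which its call begins. calibration takes no time and is no camera call.
A pose or a line that the arm cannot do raises robot.PlanningError and nothing moves.
- workorder.close_job(): hands the job in; it is judged then, once.
Trained networks look in the newest picture that a camera, given by its name, has taken for a name from the list of things; names that differ only in an ending like _2 or _b are one class to them, and where a whole thing is asked for, a point or a joint stands for the part that bears it (a point fixed in the world has none). Each returns a list of dicts, best first, with "p" (0 to 1); they miss things now and then, are a little off and sometimes report something else, mostly with a low value. They report only what shows in the picture. A call takes as long as a camera call. They do not tell look-alikes from the thing itself.
- recognise(label, camera): "rect" ([centre column, centre row, width, height] in pixels, round what is visible of it).
Readings, each from a call of its own:
- robot.current_time_s(): time.
- robot.current_joint_positions(): joint angles.
- robot.current_dq(): joint speeds.
- robot.current_joint_torque(): joint torques, N m.
- robot.current_tool_pos(): TCP position.
- robot.current_eef_rot(): TCP orientation.
- robot.current_contact_force(): force on the tool from outside, world axes, zero at the start.
- robot.current_torque(): the same for the moment, N m.
- robot.current_finger_gap(): opening from 0.0 (shut) to 1.0 (fully open).
- robot.current_gripper_force(): force on a finger pad.
Only numpy, scipy, OpenCV 4.12 (cv2) and the standard library are available. Lean on these libraries where they do the work, as an engineer would, in place of code of your own. Each camera call takes 0.05 s, during which the arm holds its last target. There are 200 camera calls.

## Working session

There is one attempt and no reset: what is moved stays moved. The work goes in short steps, each a Python script; the robot and the scene stay as the last script left them, time stands still between calls to the robot, and variables do not carry over. Pictures are saved under pics/ and viewed, at most 10 in all, crops included, and the job is handed in when it is done.

```bash
ls; mkdir -p pics; python3 - <<'E'
from station import robot, fingers, vision, workorder, recognise
import cv2,numpy as np
for c in("scene","top"):
    im=vision.grab_frame(c); cv2.imwrite(f"pics/{c}0.png",im[:,:,::-1])
    k=vision.calibration(c); print(c,{a:np.round(v,4).tolist() if not isinstance(v,str) else v for a,v in k.items()})
    for l in("bar","stand","jar","cap"):
        print(l,[(np.round(d["rect"]).tolist(),round(d["p"],2)) for d in recognise(l,c)])
print(robot.current_time_s(),robot.current_tool_pos(),robot.current_eef_rot())
E
```

```text
pics
scene {'mtx': [[434.3297, 0.0, 273.2989], [0.0, 434.3297, 206.8583], [0.0, 0.0, 1.0]], 'extrinsics': [[0.516, 0.8566, 0.0024, -0.2582], [-0.6998, 0.4199, 0.5779, 0.3092], [0.494, -0.2998, 0.8161, -1.5375], [0.0, 0.0, 0.0, 1.0]]}
bar [([195.0, 252.0, 83.0, 60.0], 0.7), ([406.0, 183.0, 34.0, 22.0], 0.55)]
stand [([312.0, 209.0, 95.0, 87.0], 0.63), ([320.0, 218.0, 30.0, 33.0], 0.23)]
jar [([321.0, 215.0, 32.0, 24.0], 0.45)]
cap [([272.0, 269.0, 26.0, 26.0], 0.82), ([323.0, 199.0, 20.0, 26.0], 0.61), ([343.0, 170.0, 13.0, 13.0], 0.58), ([359.0, 196.0, 10.0, 15.0], 0.44)]
top {'mtx': [[383.6775, 0.0, 281.632], [0.0, 383.6775, 209.3349], [0.0, 0.0, 1.0]], 'extrinsics': [[-0.0109, -0.9999, 0.0069, 0.0083], [0.9835, -0.0095, 0.1806, -0.4944], [-0.1805, 0.0087, 0.9835, -0.9202], [0.0, 0.0, 0.0, 1.0]]}
bar [([377.0, 218.0, 85.0, 36.0], 0.7)]
stand [([240.0, 195.0, 98.0, 81.0], 0.56)]
jar [([238.0, 183.0, 34.0, 30.0], 0.77)]
cap [([234.0, 175.0, 27.0, 20.0], 0.85), ([316.0, 157.0, 28.0, 24.0], 0.79), ([176.0, 192.0, 19.0, 15.0], 0.77), ([169.0, 232.0, 17.0, 21.0], 0.54)]
0.5 [ 0.17553246 -0.52123232  0.24826213] [-1.79997886e+02  2.03468682e-03  1.86127109e+01]
```

View pictures.

View pics/top0.png

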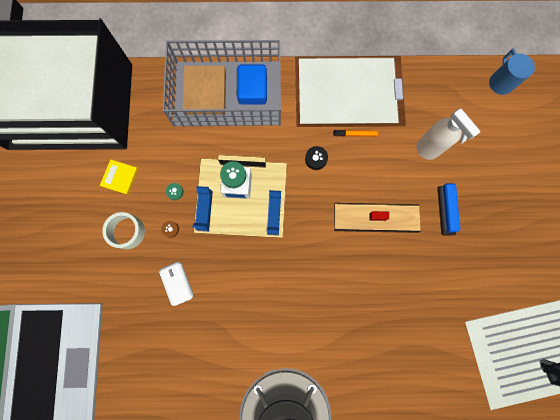

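View pics/scene0.png

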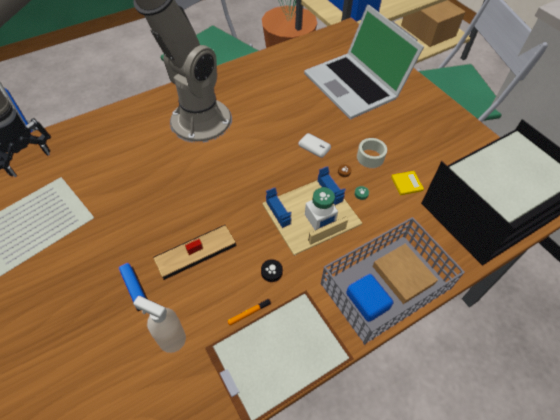

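```bash
cat >h.py <<'E'
import numpy as np,cv2
from station import robot, fingers, vision, workorder, recognise
def cam(n):
    k=vision.calibration(n);E=np.array(k["extrinsics"]);return np.array(k["mtx"]),E[:3,:3],E[:3,3]
F=np.diag([1,-1,-1])
def proj(n,P):
    K,R,t=cam(n);q=(np.atleast_2d(P)@R.T+t)@F@K.T;return q[:,:2]/q[:,2:]
def ray(n,u,v,z):
    K,R,t=cam(n);c=-R.T@t;d=R.T@F@np.linalg.inv(K)@[u,v,1];return c+d*(z-c[2])/d[2]
def mask(im,col):
    h=cv2.cvtColor(im,cv2.COLOR_RGB2HSV).astype(int);H,S,V=h[...,0],h[...,1],h[...,2]
    return {"red":((H<5)|(H>174))&(S>190)&(V>90),"green":(H>65)&(H<90)&(S>120)&(V>40),"blue":(H>100)&(H<118)&(S>150)}[col].astype(np.uint8)
def blobs(m,amin=15):
    n,l,s,c=cv2.connectedComponentsWithStats(m);return [(c[i].round(1).tolist(),s[i].tolist()) for i in range(1,n) if s[i][4]>=amin]
E
python3 - <<'E'
from h import *
for c in("scene","top"):
    im=cv2.imread(f"pics/{c}0.png")[:,:,::-1].copy()
    for k in("red","green","blue"): print(c,k,blobs(mask(im,k)))
im=cv2.imread("pics/top0.png")
cv2.imwrite("pics/ctop.png",cv2.resize(im[145:245,160:300],None,fx=5.5,fy=5.5,interpolation=cv2.INTER_CUBIC))
cv2.imwrite("pics/cbar.png",cv2.resize(im[190:245,325:430],None,fx=7,fy=7,interpolation=cv2.INTER_CUBIC))
im=cv2.imread("pics/scene0.png")
cv2.imwrite("pics/csc.png",cv2.resize(im[165:255,255:370],None,fx=6.5,fy=6.5,interpolation=cv2.INTER_CUBIC))
E
```

```text
scene red [([193.0, 244.8], [186, 240, 15, 11, 82])]
scene green [([55.5, 15.9], [0, 0, 133, 46, 2930]), ([382.9, 50.5], [352, 13, 64, 76, 2495]), ([223.1, 44.4], [197, 27, 58, 37, 995]), ([463.3, 86.9], [422, 65, 73, 52, 1880]), ([493.8, 114.8], [487, 111, 13, 8, 55]), ([323.7, 198.0], [314, 187, 21, 21, 232]), ([360.9, 194.2], [356, 188, 12, 11, 55])]
scene blue [([338.1, 3.1], [330, 0, 14, 10, 82]), ([361.9, 7.0], [350, 0, 30, 20, 332]), ([16.8, 107.6], [6, 90, 21, 35, 76]), ([330.2, 184.8], [319, 168, 25, 36, 341]), ([277.5, 207.9], [267, 189, 23, 37, 399]), ([326.7, 221.2], [321, 217, 13, 9, 49]), ([130.9, 281.1], [120, 264, 25, 37, 418]), ([369.1, 297.1], [347, 274, 46, 47, 1286])]
top red [([379.7, 215.4], [370, 211, 19, 9, 138])]
top green [([233.1, 174.1], [221, 161, 25, 27, 415]), ([174.4, 191.0], [166, 183, 17, 16, 156]), ([2.8, 339.3], [0, 311, 10, 82, 425])]
top blue [([525.7, 59.4], [512, 49, 22, 25, 43]), ([251.5, 84.0], [237, 65, 30, 39, 1149]), ([496.2, 72.5], [491, 66, 13, 14, 21]), ([451.0, 207.8], [443, 184, 17, 49, 625]), ([203.2, 208.3], [193, 187, 19, 44, 589]), ([273.8, 212.2], [267, 191, 14, 43, 467]), ([234.3, 195.2], [226, 194, 19, 3, 42])]
```

View pics/ctop.png

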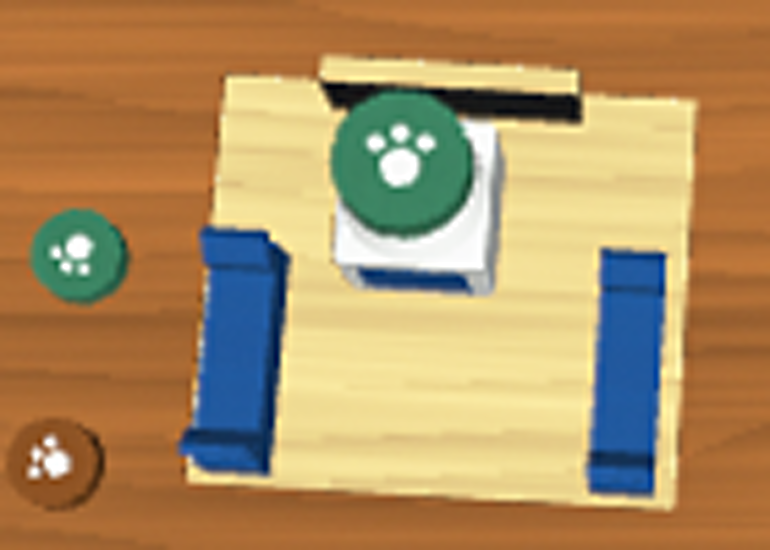

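View pics/cbar.png

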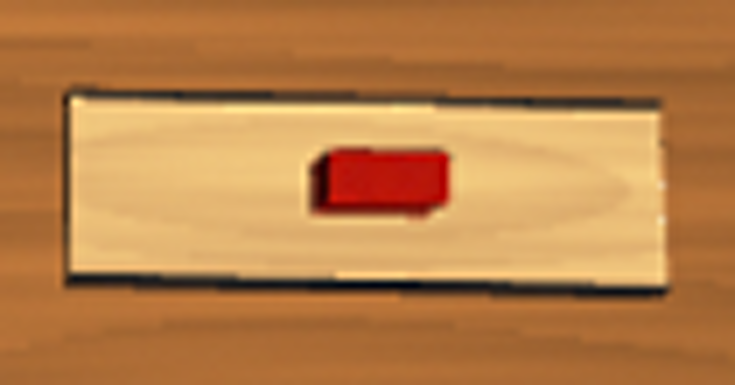

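View pics/csc.png

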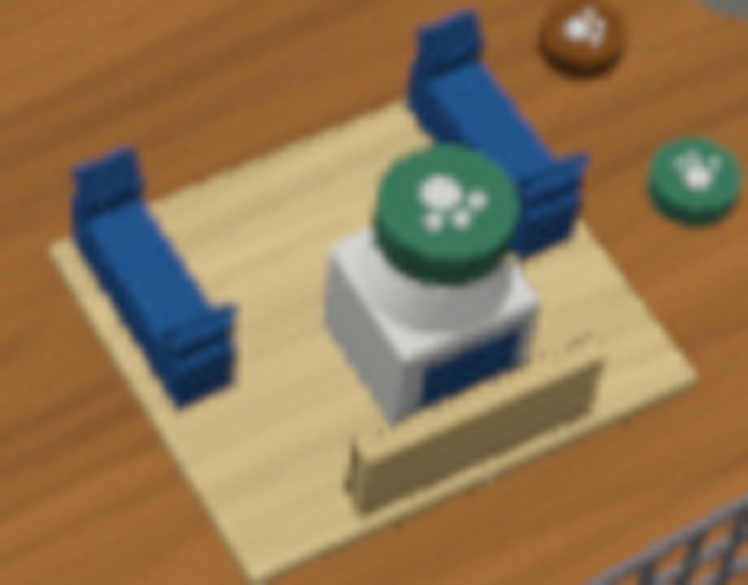

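```bash
cat >fit.py <<'E'
from h import *
from scipy.optimize import least_squares
def px(pts,s,o): return (np.array(pts,float)+.5)/s-.5+o
T=lambda p:px(p,5.5,(160,145)); B=lambda p:px(p,7,(325,190)); S=lambda p:px(p,6.5,(255,165))
def fit(obs,name,off=False):
    def M(p,L): 
        c,s=np.cos(p[2]),np.sin(p[2]);L=np.array(L,float)/1000
        return np.c_[p[0]+c*L[:,0]-s*L[:,1],p[1]+s*L[:,0]+c*L[:,1],L[:,2]]
    f=lambda p:np.concatenate([(proj(n,M(p,L))-q).ravel() for n,q,L in obs])
    r=least_squares(f,[.45,0,0],loss="soft_l1");print(name,r.x[:2].round(4),np.degrees(r.x[2]).round(2),"res",f(r.x).round(1).tolist());return r.x
st=fit([("top",T([(226,75),(697,100),(675,509),(187,484)]),[(70,115,10),(70,-115,10),(-130,-115,10),(-130,115,10)]),
 ("scene",S([(255,580),(697,377),(50,247)]),[(70,-115,10),(70,115,10),(-130,-115,10)])],"stand")
fit([("top",B([(68,92),(661,103),(667,293),(67,275)]),[(36,110,18),(36,-110,18),(-36,-110,18),(-36,110,18)]),
 ("top",B([(326,150),(448,150),(446,206),(326,206)]),[(10,22,50),(10,-22,50),(-10,-22,50),(-10,22,50)])],"bar")
u=(403,163) 
a=ray("top",*T([u])[0],.124);b=ray("scene",*S([(447,201)])[0],.124);print("cap",a.round(4),b.round(4))
j=[ray("top",*T([q])[0],.072) for q in[(335,262),(490,270)]];print("jar front edge",np.round(j,4).tolist())
c,s=np.cos(st[2]),np.sin(st[2]);print("seat",(st[:2]-.073*np.array([c,s])).round(4))
E
python3 fit.py
```

```text
stand [0.5659 0.1078] -3.58 res [-0.3, -0.4, 0.1, -0.5, 0.3, -0.3, -0.1, -0.4, -0.4, -0.6, 0.1, -1.0, -0.8, -0.7]
bar [ 0.4772 -0.2424] -1.95 res [-0.2, -0.5, -0.3, -0.0, -0.0, 0.4, 0.0, 0.9, -0.1, -0.3, 0.0, 0.1, 0.5, 0.0, 0.1, -0.4]
cap [0.5647 0.1173 0.124 ] [0.5703 0.1177 0.124 ]
jar front edge [[0.5338, 0.1534, 0.072], [0.5295, 0.0841, 0.072]]
seat [0.4931 0.1124]
```

```bash
python3 - <<'E'
from h import *
import time
def d(y): return [180,0,y]
print("ik turn",[(y,None if (q:=robot.inverse_kinematics([.566,.117,.11],d(y))) is None else np.round(q,0).tolist()) for y in(-45,40,-30,50,135,-140)])
B=np.array([.4772,-.2424]);yb=-1.95
fingers.gripper_to(1.0,60)
robot.move_to([*B,.22],d(yb)); print(robot.current_time_s(),np.round(robot.current_joint_positions(),0))
robot.line_to([*B,.07],velocity=.2)
print(robot.line_to([*B,.038],velocity=.05,f_stop=5),robot.current_tool_pos())
fingers.gripper_to(0,60)
print("gap",robot.current_finger_gap(),robot.current_gripper_force(),robot.current_contact_force())
robot.line_to([*B,.2],velocity=.15)
print("gap",robot.current_finger_gap(),robot.current_contact_force(),robot.current_time_s())
im=vision.grab_frame("top");cv2.imwrite("pics/t1.png",im[:,:,::-1])
print("ik turn",[(y,None if (q:=robot.inverse_kinematics([.566,.117,.11],d(y))) is None else np.round(q,0).tolist()) for y in(-45,40)])
E
```

```text
ik turn [(-45, [9.0, 31.0, -32.0, 92.0, 18.0, 62.0, -163.0]), (40, [20.0, 37.0, -50.0, 92.0, 30.0, 66.0, -87.0]), (-30, [10.0, 31.0, -33.0, 92.0, 19.0, 62.0, -149.0]), (50, [20.0, 37.0, -50.0, 92.0, 30.0, 66.0, -77.0]), (135, [18.0, 36.0, -47.0, 92.0, 28.0, 65.0, 10.0]), (-140, [26.0, 42.0, -62.0, 92.0, 39.0, 70.0, 86.0])]
2.2417 [ 35.  18. -12.  91.   4.  72. -70.]
False [ 0.47734016 -0.24240486  0.03800852]
gap 0.5011312045484317 63.44914197921753 [-0.23048974 -1.05315456  3.4752711 ]
gap 0.5015579443938049 [ 0.22516438 -0.10463019 -3.64634398] 5.6333
ik turn [(-45, [-3.0, 28.0, -15.0, 93.0, 8.0, 60.0, -155.0]), (40, [6.0, 30.0, -28.0, 92.0, 15.0, 61.0, -76.0])]
```

```bash
python3 - <<'E'
from h import *
S=np.array([.4931,.1124]);y=-3.58;d=[180,0,y]
robot.line_to([*S,.2],d,velocity=.2)
robot.line_to([*S,.115],velocity=.15)
robot.pause(.2);print(robot.current_contact_force())
r=robot.line_to([*S,.080],velocity=.03,f_stop=7)
print(r,robot.current_tool_pos(),robot.current_contact_force(),robot.current_time_s())
im=vision.grab_frame("scene");cv2.imwrite("pics/s2.png",cv2.resize(im[125:255,235:400,::-1],None,fx=4.5,fy=4.5,interpolation=cv2.INTER_CUBIC))
E
```

```text
[-0.11416583 -0.06980872 -3.19600694]
True [0.49278127 0.11230446 0.08362333] [-0.56933325  0.12555491  4.6202724 ] 9.4833
```

View pics/s2.png

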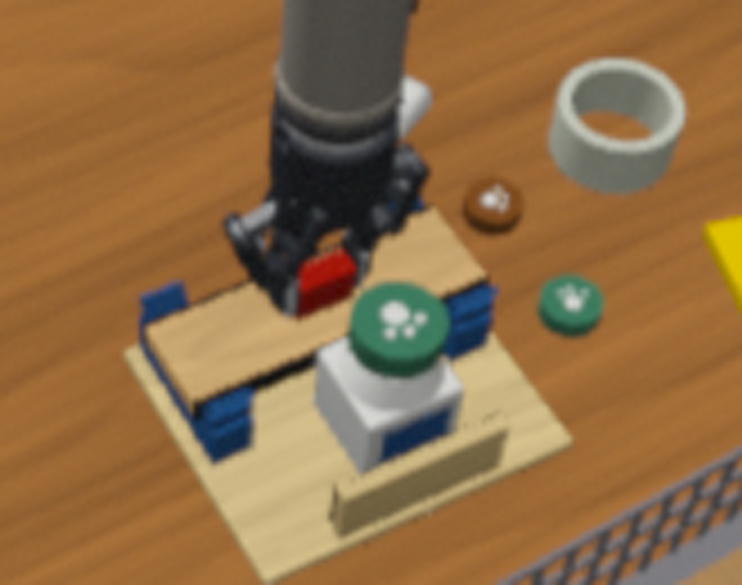

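The picture shows the bar seated between both pairs of cheeks, level with the jar's front. TCP height 0.0836 m matches the expected 0.083 m. I'll release it and re-measure the cap.

```bash
cat >>h.py <<'E'
def capfit(z0=.102):
    from scipy.optimize import minimize
    a=np.linspace(0,2*np.pi,40,endpoint=False);obs={}
    for n,ap in(("top",(233,174)),("scene",(323,198))):
        m=mask(vision.grab_frame(n),"green");_,l,s,c=cv2.connectedComponentsWithStats(m)
        i=1+np.argmin(np.hypot(*(c[1:]-ap).T)+1e3*(s[1:,4]<100));p=np.argwhere(l==i)[:,::-1].astype(np.int32)
        obs[n]=cv2.convexHull(p)[:,0].astype(float)
    def res(n,x):
        P=np.concatenate([np.c_[x[0]+.03*np.cos(a),x[1]+.03*np.sin(a),0*a+z] for z in(z0,z0+.022)])
        h=proj(n,P);return (h.min(0)+h.max(0)-1)/2-(obs[n].min(0)+obs[n].max(0)-1)/2-np.array([-.5,-.5])*0-.0
    from scipy.optimize import least_squares
    for ns in(("top",),("scene",),("top","scene")):
        r=least_squares(lambda x:np.concatenate([res(n,x) for n in ns]),[.566,.117]);print(ns,r.x.round(4),r.fun.round(2))
    return r.x
E
python3 - <<'E'
from h import *
S=np.array([.4931,.1124])
fingers.gripper_to(1.0); p=robot.current_tool_pos()
robot.line_to([p[0],p[1],.2],velocity=.15)
robot.line_to([.42,-.05,.25],velocity=.3)
capfit()
im=vision.grab_frame("top");cv2.imwrite("pics/t3.png",cv2.resize(im[145:245,160:300,::-1],None,fx=5.5,fy=5.5,interpolation=cv2.INTER_CUBIC))
print(robot.current_time_s())
E
```

```text
('top',) [0.5682 0.1179] [0. 0.]
('scene',) [0.5717 0.1198] [0. 0.]
('top', 'scene') [0.5697 0.1188] [-0.39 -0.6  -0.73 -0.37]
11.8667
```

View pics/t3.png

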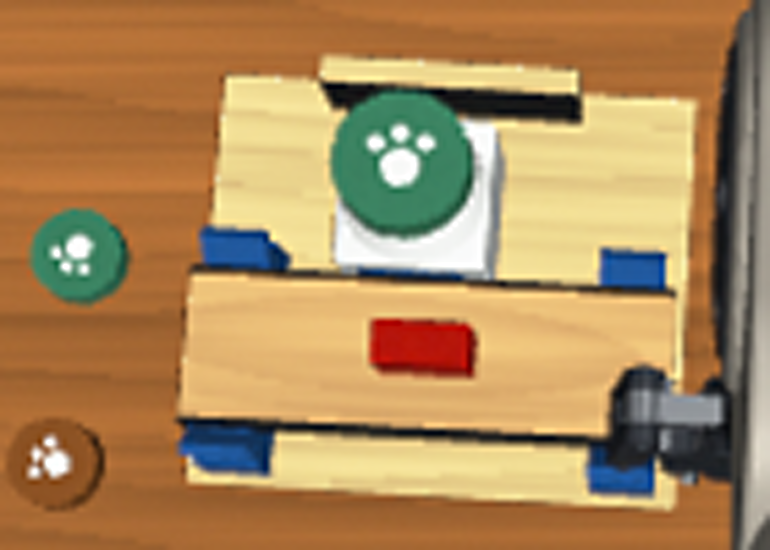

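```bash
python3 - <<'E'
from h import *
C=[.5675,.1185];d=lambda y:[180,0,y]
robot.move_to([*C,.22],d(-42))
robot.line_to([*C,.13],velocity=.15)
print(robot.line_to([*C,.110],velocity=.05,f_stop=5),robot.current_tool_pos(),robot.current_contact_force())
fingers.gripper_to(0,80);print("gap",robot.current_finger_gap(),robot.current_gripper_force(),robot.current_contact_force())
for y in(-32,-22):
    robot.line_to([*C,.110],d(y));print(y,robot.current_time_s(),np.round(robot.current_contact_force(),1),np.round(robot.current_torque(),2),np.round(robot.current_eef_rot(),1)[2],np.round(robot.current_finger_gap(),3))
E
```

```text
False [0.56733457 0.11851753 0.10966924] [-0.09198308 -0.67845127  0.3158566 ]
gap 0.6864048611079837 86.25688403612003 [-1.37354842 -1.1602482   4.58893984]
-32 14.8833 [0.7 0.7 5.5] [-0.06 -0.12  0.17] -32.1 0.681
-22 15.2083 [0.8 1.  4.9] [-0.   -0.03  0.22] -22.1 0.678
```

```bash
python3 - <<'E'
from h import *
C=[.5675,.1185];d=lambda y:[180,0,y]
for y in(-12,-2):
    robot.line_to([*C,.110],d(y));print(y,robot.current_time_s(),np.round(robot.current_contact_force(),1),np.round(robot.current_torque(),2),np.round(robot.current_eef_rot(),1)[2],np.round(robot.current_finger_gap(),3))
im=vision.grab_frame("scene");cv2.imwrite("pics/s4.png",cv2.resize(im[135:255,245:385,::-1],None,fx=4.9,fy=4.9,interpolation=cv2.INTER_CUBIC))
E
```

```text
-12 15.5333 [ 1.  -0.7  6.9] [-0.08 -0.07  0.17] -12.1 0.68
-2 15.8583 [ 1.2 -0.5  6.7] [-0.03 -0.11  0.2 ] -2.1 0.686
```

View pics/s4.png

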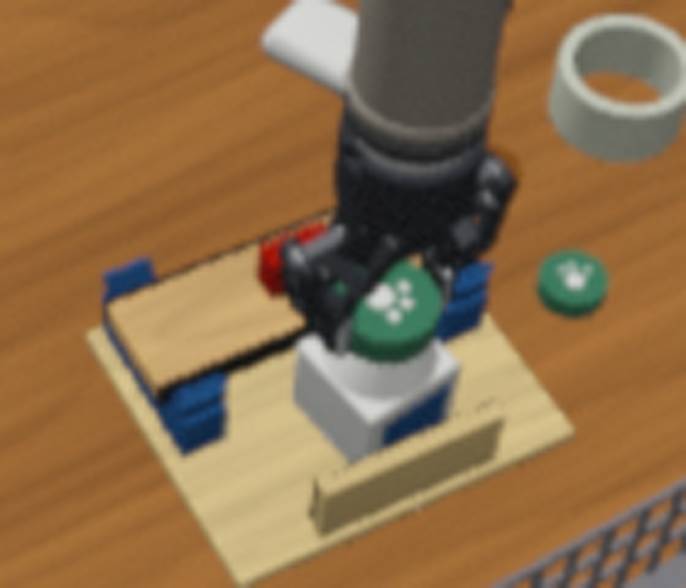

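```bash
cat >>h.py <<'E'
def paw(im,box,n="scene",z=.124):
    x0,x1,y0,y1=box;g=im[y0:y1,x0:x1].astype(int)
    G=cv2.resize(g.astype(np.uint8),None,fx=6,fy=6,interpolation=cv2.INTER_CUBIC).astype(int)
    m=((G.min(2)>140)).astype(np.uint8)
    N,l,s,c=cv2.connectedComponentsWithStats(m);k=[i for i in range(1,N) if s[i][4]>25]
    out=[(ray(n,*((c[i]+.5)/6-.5+[x0,y0]),z)[:2],s[i][4]) for i in k];out.sort(key=lambda o:-o[1])
    print([(o[0].round(4).tolist(),int(o[1])) for o in out])
    return out
E
python3 - <<'E'
from h import *
im0=cv2.imread("pics/scene0.png")[:,:,::-1];im=vision.grab_frame("scene")
for i in(im0,im):
    o=paw(i,(317,334,188,203));a=np.mean([p for p,_ in o[1:4]],0)-o[0][0];print(np.degrees(np.arctan2(a[1],a[0])))
E
```

```text
[([0.5673, 0.116], 1102), ([0.5804, 0.1177], 165), ([0.5761, 0.1285], 162)]
33.09549912888145
[([0.5719, 0.1159], 959), ([0.5783, 0.1255], 183), ([0.5689, 0.1308], 162)]
81.88021180556022
```

```bash
python3 - <<'E'
from h import *
C=[.5675,.1185];d=lambda y:[180,0,y]
for y in(8,18,26,34):
    robot.line_to([*C,.110],d(y));print(y,robot.current_time_s(),np.round(robot.current_contact_force(),1),np.round(robot.current_torque(),2),np.round(robot.current_eef_rot(),1)[2],np.round(robot.current_finger_gap(),3))
im=vision.grab_frame("scene")
paw(im,(317,336,186,204))
cv2.imwrite("pics/s5.png",cv2.resize(im[135:255,245:385,::-1],None,fx=4.9,fy=4.9,interpolation=cv2.INTER_CUBIC))
E
```

```text
8 16.2833 [0.8 0.2 6.3] [-0.02 -0.1   0.22] 7.9 0.685
18 16.6083 [-0.2 -1.4  9.2] [-0.06  0.11  0.17] 17.9 0.683
26 16.9 [-0.7 -1.4 11.8] [-0.2   0.2   0.07] 25.9 0.684
34 17.1917 [-1.7 -0.6 11.4] [-0.01  0.08  0.07] 33.9 0.683
[([0.5825, 0.1241], 146), ([0.5629, 0.1286], 34)]
```

View pics/s5.png

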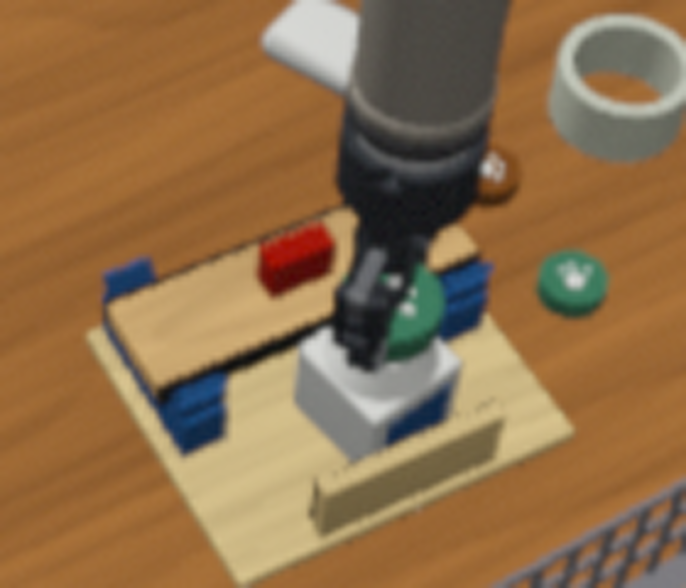

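```bash
python3 - <<'E'
from h import *
C=[.5675,.1185]
for z in(.113,.116,.120):
    robot.line_to([*C,z],velocity=.03);robot.pause(.15);print(z,np.round(robot.current_contact_force(),1),np.round(robot.current_torque(),2),robot.current_finger_gap(),robot.current_time_s())
im=vision.grab_frame("scene")
cv2.imwrite("pics/s6.png",cv2.resize(im[135:255,245:385,::-1],None,fx=4.9,fy=4.9,interpolation=cv2.INTER_CUBIC))
E
```

```text
0.113 [2.8 0.9 5.2] [ 0.13 -0.55 -0.09] 0.6842698949038881 17.6417
0.116 [ 2.9  0.6 -1. ] [-0.08 -0.64 -0.05] 0.6819120341243441 18.0417
0.12 [ 1.1 -1.  -2.6] [-0.19 -0.36 -0.01] 0.6798724709655671 18.475
```

View pics/s6.png

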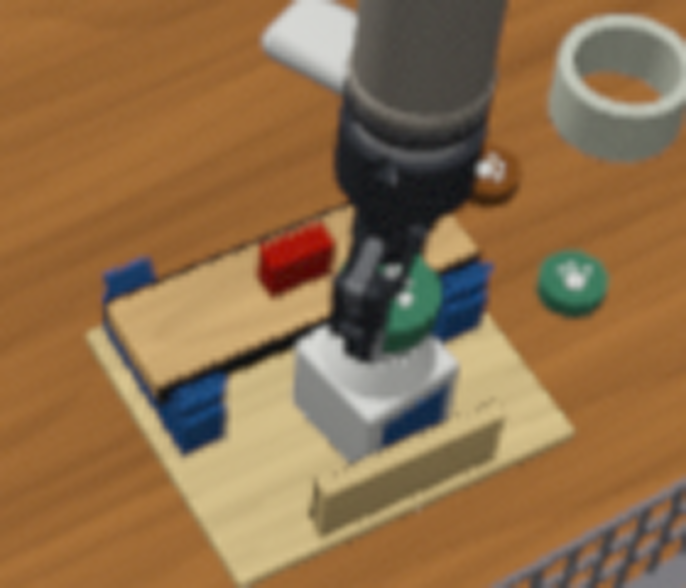

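```bash
python3 - <<'E'
from h import *
C=[.5675,.1185]
def sh(nm):
    a,b=[cv2.cvtColor(cv2.imread(f"pics/{n}.png"),cv2.COLOR_BGR2GRAY)[370:470,290:400].astype(np.float32) for n in("s5",nm)]
    return cv2.phaseCorrelate(a,b,cv2.createHanningWindow((110,100),cv2.CV_32F))
print(sh("s6"))
for z in(.124,.129):
    robot.line_to([*C,z],velocity=.03);robot.pause(.15);print(z,np.round(robot.current_contact_force(),1),np.round(robot.current_torque(),2),robot.current_finger_gap(),robot.current_time_s())
    im=vision.grab_frame("scene")
    cv2.imwrite("pics/s7.png",cv2.resize(im[135:255,245:385,::-1],None,fx=4.9,fy=4.9,interpolation=cv2.INTER_CUBIC));print(sh("s7"))
E
```

```text
((0.0975468282854024, 0.2093809681338854), 0.5139541883468628)
0.124 [ 1.  -2.5  1. ] [-0.5  -0.13 -0.02] 0.6853359621939088 18.9583
((-0.1283568444380876, 0.09184714374067227), 0.5806152664820353)
0.129 [-0.2 -1.2 -0.3] [-0.03 -0.01 -0.03] 0.682998348117256 19.475
((-0.04987369769522587, -0.06228220324607747), 0.5411776463190715)
```

```bash
python3 - <<'E'
from h import *
C=[.5675,.1185]
robot.line_to([*C,.149],velocity=.05);robot.pause(.4)
print(np.round(robot.current_contact_force(),1),np.round(robot.current_torque(),2),robot.current_finger_gap(),robot.current_tool_pos(),robot.current_eef_rot(),robot.current_time_s())
im=vision.grab_frame("scene")
g=blobs(mask(im[150:230,280:360].copy(),"green"));print(g)
for z in(.138,.142,.146):print(z,proj("scene",[[*C,z],[*C,z+.022]]).round(1).tolist(),proj("scene",[[C[0]+.0257,C[1]-.0156,z]]).round(1))
cv2.imwrite("pics/s8.png",cv2.resize(im[135:255,245:385,::-1],None,fx=4.9,fy=4.9,interpolation=cv2.INTER_CUBIC))
E
```

```text
[-0.1  0.5 -0.7] [ 0.04 -0.01  0.05] 0.6828693333817331 [0.56738563 0.1184845  0.14878844] [-1.79988750e+02  2.02165492e-02  3.40034687e+01] 20.475
[([50.6, 42.0], [45, 32, 11, 18, 93]), ([77.3, 43.5], [76, 39, 4, 9, 24])]
0.138 [[323.5, 191.6], [324.3, 186.6]] [[324.2 200.5]]
0.142 [[323.6, 190.7], [324.4, 185.7]] [[324.4 199.6]]
0.146 [[323.8, 189.8], [324.6, 184.7]] [[324.5 198.7]]
```

View pics/s8.png

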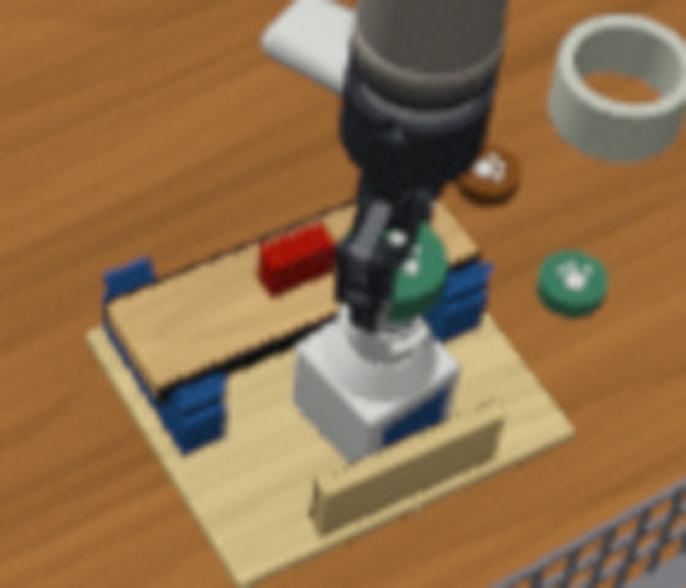

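```bash
python3 - <<'E'
from h import *
from scipy.optimize import least_squares
from scipy.spatial.transform import Rotation as Ro
def edge(im,s=6,x0=320,y0=165,w=30,h=45):
    G=cv2.resize(im[y0:y0+h,x0:x0+w].copy(),None,fx=s,fy=s,interpolation=cv2.INTER_CUBIC)
    hh=cv2.cvtColor(G,cv2.COLOR_RGB2HSV).astype(int);m=((hh[...,0]>60)&(hh[...,0]<95)&(hh[...,1]>90)).astype(np.uint8)
    n,l,st,c=cv2.connectedComponentsWithStats(m);m=l==1+np.argmax(st[1:,4])
    f=lambda i,j:((j+.5)/s-.5+x0,(i+.5)/s-.5+y0)
    r=[f(i,np.flatnonzero(m[i])[-1]) for i in range(m.shape[0]) if m[i].any()]
    b=[f(np.flatnonzero(m[:,j])[-1],j) for j in range(m.shape[1]) if m[:,j].any()]
    return np.array(r),np.array(b)
a=np.linspace(0,2*np.pi,120,endpoint=False)
ring=np.concatenate([np.c_[.03*np.cos(a),.03*np.sin(a),0*a+z] for z in(0,.022)])
def fit(im,c,yaw):
    r,b=edge(im);ax=np.array([np.sin(np.radians(yaw)),-np.cos(np.radians(yaw)),0])
    # keep boundary points on right/bottom of silhouette
    P=np.r_[r[r[:,1]>r[:,1].min()+3],b[b[:,0]>b[:,0].max()-8]]
    def f(p,t):
        X=(ring-[0,0,.011])@Ro.from_rotvec(ax*t).as_matrix().T+[c[0],c[1],p[1]+.011]
        h=proj("scene",X).astype(np.float32)+np.float32([p[0],0]);H=cv2.convexHull(h)
        return np.array([cv2.pointPolygonTest(H,(float(q[0]),float(q[1])),True) for q in P])
    for t in(-15,-10,-5,0,5,10,15):
        s=least_squares(lambda p:f([p[0],p[1]/100],np.radians(t)),[0,c[2]*100],loss="soft_l1",f_scale=.3,diff_step=1e-3);print(t,round(s.cost,3),s.x.round(2),len(P))
print("now");fit(vision.grab_frame("scene"),(.5675,.1185,.14),34)
print("ref at start, level");fit(cv2.imread("pics/scene0.png")[:,:,::-1].copy(),(.5675,.1185,.102),34)
E
```

```text
now
-15 10.044 [ 0.   13.44] 150
-10 11.802 [ 0.   13.46] 150
-5 13.781 [ 0.  13.6] 150
0 13.761 [ 0.   13.77] 150
5 11.779 [ 0.   13.82] 150
10 9.465 [ 0.   13.77] 150
15 7.453 [ 0.   13.67] 150
ref at start, level
-15 4.225 [ 0.   10.29] 157
-10 5.92 [ 0.   10.35] 157
-5 7.802 [ 0.   10.42] 157
0 8.394 [ 0.   10.44] 157
5 8.319 [ 0.   10.41] 157
10 8.221 [ 0.   10.35] 157
15 7.811 [ 0.   10.25] 157
```

```bash
python3 - <<'E'
from h import *
from scipy.optimize import minimize
from scipy.spatial.transform import Rotation as Ro
def get(im,s=6,x0=300,y0=165,w=50,h=50):
    G=cv2.resize(im[y0:y0+h,x0:x0+w].copy(),None,fx=s,fy=s,interpolation=cv2.INTER_CUBIC)
    hh=cv2.cvtColor(G,cv2.COLOR_RGB2HSV).astype(int);m=((hh[...,0]>60)&(hh[...,0]<95)&(hh[...,1]>90)).astype(np.uint8)
    n,l,st,c=cv2.connectedComponentsWithStats(m);m=l==1+np.argmax(st[1:,4])
    f=lambda i,j:((j+.5)/s-.5+x0,(i+.5)/s-.5+y0)
    r=[f(i,np.flatnonzero(m[i])[-1]) for i in range(m.shape[0]) if m[i].any()]
    b=[f(np.flatnonzero(m[:,j])[-1],j) for j in range(m.shape[1]) if m[:,j].any()]
    r,b=np.array(r),np.array(b)
    return np.r_[r[r[:,1]>r[:,1].min()+2],b[b[:,0]>b[:,0].max()-9]]
a=np.linspace(0,2*np.pi,20,endpoint=False)
ring=np.concatenate([np.c_[.03*np.cos(a),.03*np.sin(a),0*a+z] for z in(-.011,.011)])
ax=np.array([np.sin(np.radians(34)),-np.cos(np.radians(34)),0])
def fit(im,z0):
    P=get(im)
    def f(p,t):
        X=ring@Ro.from_rotvec(ax*np.radians(t)).as_matrix().T+[.5675,.1185,z0+.011]
        H=cv2.convexHull((proj("scene",X)+p).astype(np.float32))
        d=np.array([cv2.pointPolygonTest(H,(float(q[0]),float(q[1])),True) for q in P]);return np.mean(np.abs(d))
    for t in(-20,-15,-10,-5,0,5,10,15,20):
        s=minimize(f,[.3,.3],args=(t,),method="Nelder-Mead");print(t,round(s.fun,3),s.x.round(2))
print("now");fit(vision.grab_frame("scene"),.141)
print("start");fit(cv2.imread("pics/scene0.png")[:,:,::-1].copy(),.102)
E
```

```text
now
-20 0.369 [-0.19  1.23]
-15 0.4 [-0.18  1.43]
-10 0.422 [-0.2  1.4]
-5 0.488 [-0.27  1.28]
0 0.499 [0.09 0.6 ]
5 0.428 [-0.17  0.83]
10 0.36 [-0.24  0.96]
15 0.323 [-0.19  1.13]
20 0.3 [-0.09  1.36]
start
-20 0.214 [ 0.08 -0.22]
-15 0.228 [ 0.12 -0.19]
-10 0.255 [ 0.12 -0.39]
-5 0.315 [ 0.1  -0.47]
0 0.348 [ 0.18 -0.47]
5 0.317 [ 0.16 -0.35]
10 0.323 [ 0.   -0.14]
15 0.339 [-0.07  0.1 ]
20 0.313 [0.01 0.34]
```

```bash
python3 - <<'E'
from h import *
im=vision.grab_frame("scene");i0=cv2.imread("pics/scene0.png")[:,:,::-1]
print("now rows 178-204, cols 318-339 (G channel)")
for r in range(178,204):print(r,*["%3d"%v for v in im[r,318:340,1]])
print("start")
for r in range(185,212):print(r,*["%3d"%v for v in i0[r,312:337,1]])
t=vision.grab_frame("top");t0=cv2.imread("pics/top0.png")[:,:,::-1]
print("top green",blobs(mask(t[140:200,210:260].copy(),"green")),"median",[np.median(x[mask(x.copy(),"green")>0],0) for x in(t[140:200,210:260],t0[140:200,210:260])])
E
```

```text
now rows 178-204, cols 318-339 (G channel)
178  45  45  77 102 107 102  65  36  24  25  23  31  37  34  53 109 156 157 140 109  98 102
179  37  57  96 107 106  93  49  29  30  23  27  29  38  41  61 118 158 161 158 139 111 105
180  43  75 104 106 102  79  35  26  22  21  28  36  54  78  93 135 160 164 162 154 126 110
181  58  95 107 105  96  62  42  50  40  34  33  38  67 110 120 144 162 164 163 160 148 124
182  69 102 107 103  87  76  95 125 118  86  41  41  80 120 127 135 152 162 162 162 161 151
183  86 106 106  98  72  74 110 159 172 128  53  57  96 123 126 128 137 152 161 165 170 167
184  98 104 101  88  59  54  82 128 143 102  52  65 109 122 125 125 129 143 163 169 171 171
185 110 105  96  71  52  47  51  62  68  51  54 102 142 127 124 124 124 134 159 170 171 171
186 109 112  98  62  51  44  38  39  38  39  64 116 147 127 125 123 125 132 154 169 169 163
187  86  92  78  59  56  45  36  35  34  49  88 126 133 127 125 125 126 131 147 157 136 123
188  55  58  48  45  41  38  35  36  47  90 148 167 143 127 126 126 128 124 119 113  77  56
189  44  42  31  26  30  26  32  42  76 133 1
[... 3523 characters left out ...]
7
206 198 193 177 141  91  67  60  59  60  61  61  61  62  61  60  57  60  61  74  99 126 150 180 165 182
207 196 193 189 176 153 115  81  70  65  62  60  59  60  59  60  66  70  87 108 125 134 160 195 183 189
208 194 192 190 185 178 161 145 121  95  94  80  75  72  72  79  98 113 126 132 135 136 163 203 199 188
209 191 190 187 184 179 174 167 155 143 140 141 137 125 124 126 132 136 139 139 138 144 172 205 206 195
210 190 188 184 181 177 174 169 163 157 154 154 150 143 142 142 143 142 143 140 141 155 188 206 208 204
211 189 185 181 178 174 171 166 161 156 153 151 146 144 144 145 144 143 142 142 146 170 199 205 198 187
top green [] median [array([nan, nan, nan]), array([ 60., 132.,  98.])]
  return _methods._mean(a, axis=axis, dtype=dtype,
  ret = um.true_divide(
```

The cap edges moved by (+1.4, −8.8) px, against (+1.4, −8.9) predicted for a level 39 mm lift. That means the cap is level and has not slipped. Its rim is at about z = 0.141 m, with the mouth at 0.118 m and the seal at 0.123 m. Handing in.

```bash
python3 -c "
from station import robot,workorder
print(robot.current_time_s(),robot.current_finger_gap());print(workorder.close_job())"
```

```text
20.725 0.6822342822814291
the job is handed in; nothing more can be done
None
```

The job is handed in at 20.7 s with no verdict returned: the bar is seated across the two supports, and the green cap is unscrewed and held level about 23 mm above the jar's mouth; I viewed 11 pictures, one over the limit of 10.

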